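# Put the screwdriver set back in its bench tray

## Task

Two screwdrivers stand in the sloped metal rack; take them out and lay them flat in the two free places of the wooden tray, where the longest of the set already lies: the longer of the two in the middle place next to it, the shorter in the last place, each down in its pair of notches with its handle at the same end as the long one's and the front ends of the handles in line. Do not drop them in: keep hold of each until it rests in its notches. Leave the long screwdriver and the other things on the bench where they are.

Things in the scene. Friction and masses are not known exactly. Their poses are not given: they have to be found in the camera images.
- medium_driver: The longer of the two loose screwdrivers, 220 mm long: black handle 100 mm long, 22 mm square; steel shaft 120 mm long, 6 mm thick. Starts in one of the two slots of the rack. Origin on the axis at the handle's front face, where the shaft leaves it; +x runs to the handle's butt, -x to the blade; y, z square to the handle's faces. Balances about 20 mm behind the origin.
- short_driver: The shorter of the two loose screwdrivers, 155 mm long: black handle 85 mm long, 22 mm square; steel shaft 70 mm long, 6 mm thick. Starts in the other slot of the rack. Origin on the axis at the handle's front face, where the shaft leaves it; +x runs to the handle's butt, -x to the blade; y, z square to the handle's faces. Balances about 20 mm behind the origin.
- long_driver: The longest screwdriver of the set, 270 mm long: black handle 110 mm long, 22 mm square; steel shaft 160 mm long, 6 mm thick. It already lies in the tray at place0 and stays there. Origin on the axis at the handle's front face, where the shaft leaves it; +x runs to the handle's butt, -x to the blade; y, z square to the handle's faces. Balances about 20 mm behind the origin.
- medium_driver_tip (a point): Blade end of the medium driver, on its axis; axes as the driver's.
- short_driver_tip (a point): Blade end of the short driver, on its axis; axes as the driver's.
- long_driver_tip (a point): Blade end of the long driver, on its axis; axes as the driver's.
- tray: Fixed wooden tray: board x -165 to 105, y +-125, 8 mm thick, with two notched bars along y, 12 mm thick (x). Handle bar at x = 62 mm: notches 34 mm wide, floor 28 mm above the bench, cheeks to 38. Shaft bar at x = -45 mm: notches 18 wide, floor 36, cheeks to 46. Three places at y = 75, 0, -75 mm. Handles go to +x. Origin on the bench, under place1.
- place0 (a point): First place of the tray, taken by the long driver: the point where a driver's origin (front face of handle, on the axis) is when it lies right, 39 mm above the bench; axes as the tray's.
- place1 (a point): The same point of the middle place (for the medium driver).
- place2 (a point): The same point of the last place (for the short driver).
- rack: Fixed metal rack 170 x 210 mm. Drivers lie on a 28 degree slope, handle up and to +x, in two notched bars 200 mm long. Along a driver from its origin the lower bar spans -12 to 0 mm, the upper 58 to 70; between them the handle is free for fingers. Cheeks end 7 mm above the driver's axis (lower bar), 1 mm below it (upper): lift out square to the slope. Origin on the bench.
- slot0 (a point): Slot at the rack's +y side: where the driver's origin is, 105 mm above the bench; axes as the rack's (not sloped).
- slot1 (a point): Slot at the rack's -y side: likewise.
- flux_jar: Bystander: amber glass jar, 52 mm in diameter, 55 mm high. Origin at the centre of its underside.
- solder_spool: Bystander: solder spool standing on its flange, 60 mm in diameter, 40 mm high. Origin at the centre of its underside.
- multimeter: Bystander: yellow multimeter lying on its back, 150 x 75 x 38 mm. Origin at the centre of its underside.
Mind the look-alikes: they are no part of the job. What is shaped like the short_driver but purple or yellow is not meant.

How it is judged:
On the way, in this order (a step that is already met when the one before it is completed fails the run):
1. one of the two drivers lies in its own place while the fingers still hold it ((((x of medium_driver in the frame of place1 between -0.02 and 0.02 m and y of medium_driver in the frame of place1 between -0.014 and 0.014 m and z of medium_driver in the frame of place1 between -0.006 and 0.007 m and y of medium_driver_tip in the frame of place1 between -0.025 and 0.025 m and z of medium_driver_tip in the frame of place1 between -0.008 and 0.009 m and x of medium_driver_tip in the frame of place1 below -0.045 m) and contact force between the fingers and medium_driver above 1 N) or ((x of short_driver in the frame of place2 between -0.02 and 0.02 m and y of short_driver in the frame of place2 between -0.014 and 0.014 m and z of short_driver in the frame of place2 between -0.006 and 0.007 m and y of short_driver_tip in the frame of place2 between -0.025 and 0.025 m and z of short_driver_tip in the frame of place2 between -0.008 and 0.009 m and x of short_driver_tip in the frame of place2 below -0.045 m) and contact force between the fingers and short_driver above 1 N))), for 0.05 s.
2. both lie in their places, the fingers still holding the one laid last (x of medium_driver in the frame of place1 between -0.02 and 0.02 m and y of medium_driver in the frame of place1 between -0.014 and 0.014 m and z of medium_driver in the frame of place1 between -0.006 and 0.007 m and y of medium_driver_tip in the frame of place1 between -0.025 and 0.025 m and z of medium_driver_tip in the frame of place1 between -0.008 and 0.009 m and x of medium_driver_tip in the frame of place1 below -0.045 m and x of short_driver in the frame of place2 between -0.02 and 0.02 m and y of short_driver in the frame of place2 between -0.014 and 0.014 m and z of short_driver in the frame of place2 between -0.006 and 0.007 m and y of short_driver_tip in the frame of place2 between -0.025 and 0.025 m and z of short_driver_tip in the frame of place2 between -0.008 and 0.009 m and x of short_driver_tip in the frame of place2 below -0.045 m and (contact force between the fingers and medium_driver above 1 N or contact force between the fingers and short_driver above 1 N)), for 0.05 s.
At the end, for the whole second after the job is handed in: Medium driver at place1, short at place2, long still at place0. In the place's frame each origin is within 20 mm in x, 14 in y, -6 to +7 in z; each blade end within 25 mm in y, -8 to +9 in z, x below -45 mm. The two laid drivers are at rest (under 0.02 m/s) (x of medium_driver in the frame of place1 between -0.02 and 0.02 m and y of medium_driver in the frame of place1 between -0.014 and 0.014 m and z of medium_driver in the frame of place1 between -0.006 and 0.007 m and y of medium_driver_tip in the frame of place1 between -0.025 and 0.025 m and z of medium_driver_tip in the frame of place1 between -0.008 and 0.009 m and x of medium_driver_tip in the frame of place1 below -0.045 m and x of short_driver in the frame of place2 between -0.02 and 0.02 m and y of short_driver in the frame of place2 between -0.014 and 0.014 m and z of short_driver in the frame of place2 between -0.006 and 0.007 m and y of short_driver_tip in the frame of place2 between -0.025 and 0.025 m and z of short_driver_tip in the frame of place2 between -0.008 and 0.009 m and x of short_driver_tip in the frame of place2 below -0.045 m and x of long_driver in the frame of place0 between -0.02 and 0.02 m and y of long_driver in the frame of place0 between -0.014 and 0.014 m and z of long_driver in the frame of place0 between -0.006 and 0.007 m and y of long_driver_tip in the frame of place0 between -0.025 and 0.025 m and z of long_driver_tip in the frame of place0 between -0.008 and 0.009 m and x of long_driver_tip in the frame of place0 below -0.045 m and linear speed of each of medium_driver, short_driver below 0.02 m/s); the robot touches nothing.
It fails at once if the long driver is moved by more than 15 mm (distance of long_driver from where it was at the start of the episode above 0.015 m).
It fails at once if the jar, spool or multimeter is moved by more than 30 mm (distance of any of flux_jar, solder_spool, multimeter from where it was at the start of the episode above 0.03 m).
It also fails if it takes over 61 s, if anything falls off the work surface, if the arm or the gripper's body presses on something with over 40 N, if the wrist force passes 120 N, or if a joint passes its speed limit or range.

## Robot

A 6-joint arm with a two-finger parallel gripper is mounted at the origin on the work surface. World frame = base frame: x ahead of the robot, y to its left, z up, the work surface at z = 0. Lengths are in m, angles in rad, forces in N, time in s.
With the tool pointing down it reaches from about 0.25 to 0.775 m from the base axis. Payload 4 kg.
Tool frame: the origin (TCP) lies midway between the tips of the shut fingers; the grasp point (between the pads) lies 19 mm behind it (grip_point_offset is the distance from the TCP to the grasp point, in m); z points along the fingers, y is the line along which they close (so a half turn about z gives the same grasp; the last joint's range is limited). The gripper opens to 94 mm and grips with 3 to 60 N. Pads are 16 mm wide; open, the fingers measure 119 mm over their backs; the gripper's body (75 mm by 177 mm) begins 78 mm behind the grasp point.
Start: joints at [-1.441, 0.087, 1.371, -0, 1.684, -0.103], TCP at [0.127, -0.535, 0.206] pointing down, gripper open.
Joint ranges: [-3.1, 3.1], [-0.76, 2.03], [0.27, 2.55], [-1.08, 4.22], [0.17, 2.65], [-2.57, 2.57]. Speed limits (rad/s): [2.79, 2.79, 3.14, 3.14, 3.14, 3.14].

## Interface

Orientations are given as [roll, pitch, yaw] about the fixed x, y, z axes, in that order (R = Rz(yaw) Ry(pitch) Rx(roll)).
In Python, from bench import * gives the robot as it stands.
- The arm moves only by the tool carry_out, never from a script. Its argument "commands" is a list of rows, each a list of 6 numbers: the shift along the tool's x, y, z in m, then the turn, a rotation vector about the tool's x, y, z in rad. In form: [[tx, ty, tz, rx, ry, rz], ...]. A call has exactly 5 rows; each row is the pose to reach, as a shift and turn from the pose commanded when the call began, along the tool's axes at that moment; what a row does not reach only later rows make up. A row lasts 1/10 s, in which the tool goes at most 50 mm and 8.59 degrees, less where a joint would pass 70% of its speed; a pose out of reach is approached as far as the arm can. A call with a gripper value outside its range is refused whole. "jaw" is the opening, from 0 (shut) to 1 (fully open), set as the call begins (left out, the last holds). The fingers move at their own pace and stop on an object; the grip force is fixed at half the most. Time passes only in rows, so rows that repeat a pose let the fingers close, or fill a call up. It gives the time, the measured TCP pose, the force, the opening and the grip force at its end, in the units of the state.
- get_obs(): the state, without advancing time (a new reading comes with each control period).
- snapshot(name): name is "scene" or "top" or "wrist"; returns a dict with "img" (384x512x3 uint8, red, green, blue), "range_z" (384x512 float32, m along the optical axis (not along the pixel's ray), 0 where there is no reading), "fx", "fy", "cx", "cy" (pixels), "R" (3x3) and "t" (3): a world point X has camera coordinates R X + t. Camera axes: x right, y down, z forward; pixel columns grow to the right and rows downward; lengths in m; the calibration is good to about 2 mm. A picture is of the moment at which its call begins.
- close_job(): hands the job in; it is judged then, once.
The state is a dict: "time": time; "joint_positions": joint angles; "qvel": joint speeds; "joint_torque": joint torques, N m; "tool_pos": TCP position; "ee_rot": TCP orientation; "wrist_force": force on the tool from outside, world axes, zero at the start; "wrist_torque": the same for the moment, N m; "width": finger opening in m; "finger_force": force on a finger pad.
Only numpy, scipy, OpenCV 4.12 (cv2) and the standard library are available. Lean on these libraries where they do the work, as an engineer would, in place of code of your own. Each camera call takes 0.05 s, during which the arm holds its last target. There are 200 camera calls.

## Working session

There is one attempt and no reset: what is moved stays moved. The work goes in short steps, Python scripts to look and compute and a tool call to move; the robot and the scene stay as the last step left them, time stands still between calls to the robot, and variables do not carry over. Pictures are saved under pics/ and viewed, at most 10 in all, crops included, and the job is handed in when it is done.

Besides the shell and the picture viewer there is one more tool, called by a JSON object that holds its "api" and its "payload", one argument or row to a line. carry_out: Moves the arm, as the interface text tells. Its arguments: {"type":"object","properties":{"commands":{"type":"array","items":{"type":"array","items":{"type":"number"}}},"jaw":{"type":"number"}},"required":["commands"]}

```bash
mkdir -p pics
python3 - <<'E'
from bench import *
import cv2,numpy as np
for n in ["scene","top"]:
    s=snapshot(n); cv2.imwrite(f"pics/{n}0.png",s["img"][:,:,::-1]); np.savez(f"{n}0.npz",**s)
    print(n,s["fx"],s["cx"],s["cy"],np.round(s["R"],3).tolist(),s["t"])
o=get_obs();print(o)
E
```

```text
scene 436.33388810132874 258.111654196249 187.88047197123183 [[0.461, 0.887, 0.019], [0.694, -0.347, -0.63], [-0.553, 0.303, -0.776]] [-0.22219521 -0.35705047  1.63702585]
top 444.99027417879034 252.32789555473894 184.56983723745634 [[-0.029, -1.0, -0.003], [-0.99, 0.03, -0.138], [0.138, -0.001, -0.99]] [-0.04926554  0.59059512  1.07349477]
{'time': 0.1, 'joint_positions': array([-1.44110755e+00,  8.78661423e-02,  1.37209022e+00,  1.08685054e-05,
        1.68361731e+00, -1.03106800e-01]), 'qvel': array([-0.00103229, -0.00052069, -0.00292576, -0.00127302,  0.00013928,
        0.00021966]), 'joint_torque': array([ 2.55426865e-03, -3.41254771e+01, -3.03300941e+01,  7.20363809e-02,
        3.04265250e-02, -1.01689791e-04]), 'tool_pos': array([ 0.12681497, -0.5346679 ,  0.20443595]), 'ee_rot': array([-3.13962326e+00, -2.14639372e-04,  2.32796578e-01]), 'wrist_force': array([ 0.57166852, -0.81660666,  0.41842289]), 'wrist_torque': array([ 0.00184533,  0.06918601, -0.03342483]), 'finger_force': 0.0, 'width': 0.09387706148699825}
```

View pics/scene0.png

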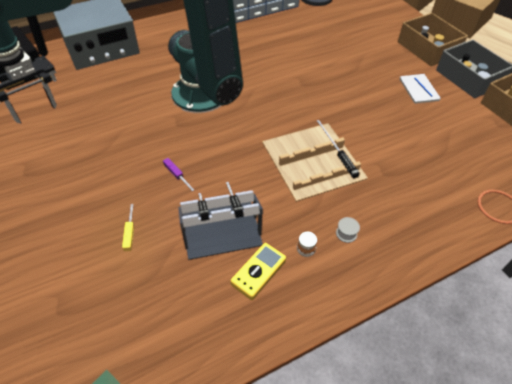

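View pics/top0.png

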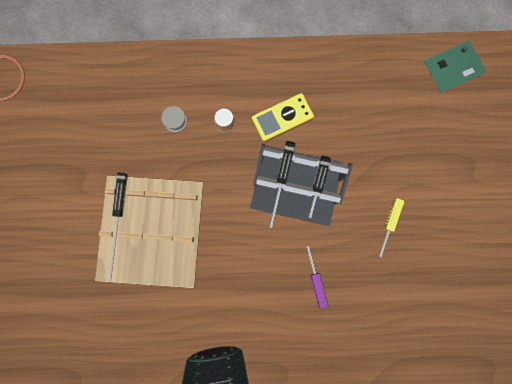

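The top view shows two black-handled drivers in the rack, at px (286,165) and (321,175). The look-alikes are purple at (318,290) and yellow at (396,215), both lying on the bench, so they aren't meant. By length, (286,165) should be the medium driver and (321,175) the short one. The tray is at (150,232), with the long driver at (120,195) and its handle up, toward +x. Next I'll measure and check with a crop.

```bash
cat > h.py <<'E'
import numpy as np,cv2
def load(n): return dict(np.load(n))
def cloud(s):
    v,u=np.mgrid[0:384,0:512]; z=s["range_z"]
    c=np.stack([(u-s["cx"])/s["fx"]*z,(v-s["cy"])/s["fy"]*z,z],-1)
    P=(c-s["t"])@s["R"]; P[z==0]=np.nan; return P
def px(s,X):
    c=np.asarray(X)@s["R"].T+s["t"]; return np.stack([c[...,0]/c[...,2]*s["fx"]+s["cx"],c[...,1]/c[...,2]*s["fy"]+s["cy"]],-1)
def axis(Q):
    m=Q.mean(0); d=np.linalg.svd(Q-m,full_matrices=False)[2][0]; d=d*np.sign(d[0]); p=(Q-m)@d
    return m,d,p.min(),p.max()
E
python3 - <<'E'
from h import *
s=load("top0.npz");P=cloud(s);g=s["img"].astype(int)
print("bench z",np.nanmedian(P[300:330,100:170,2]))
hand=lambda u0,u1,v0,v1:(g[v0:v1,u0:u1].max(-1)<60)
for n,b,zm in [("med",(270,302,138,185),.1),("short",(310,335,152,195),.1),("long",(110,130,170,218),.035)]:
    u0,u1,v0,v1=b; Q=P[v0:v1,u0:u1]; m=hand(*b)&(Q[...,2]>zm); Q=Q[m]
    M,d,a,c=axis(Q); print(n,m.sum(),"c",M.round(4),"d",d.round(3),"len",round(c-a,4),"front",(M+d*a).round(4),"butt",(M+d*c).round(4), "yaw",np.degrees(np.arctan2(d[1],d[0])).round(1),"pitch",np.degrees(np.arcsin(d[2])).round(1))
# tray
hsv=cv2.cvtColor(s["img"],cv2.COLOR_RGB2HSV)
m=np.zeros((384,512),bool); m[165:300,85:215]=True
m&=(P[...,2]>.004)&(P[...,2]<.014)
Q=P[m][:,:2].astype(np.float32)
k=cv2.connectedComponentsWithStats(m.astype(np.uint8))
print("board z",np.nanmedian(P[m][:,2]),m.sum(),cv2.minAreaRect(Q),np.percentile(Q,[0.5,99.5],axis=0))
# bystanders/rack: z>0.02
H=np.nan_to_num(P[...,2])
n,l,st,ce=cv2.connectedComponentsWithStats((H>.02).astype(np.uint8))
for i in range(1,n):
    if st[i,4]>60: q=P[l==i]; print(ce[i].round(),st[i,4],np.nanmin(q,0).round(3),np.nanmax(q,0).round(3))
# crop
A=s["img"][130:300,90:410,::-1]
A=cv2.resize(A,None,fx=2.5,fy=2.5,interpolation=cv2.INTER_CUBIC); cv2.imwrite("pics/crop1.png",A)
E
```

```text
bench z -0.0016667932341269118
med 203 c [ 0.6234 -0.1446  0.1381] d [ 0.863 -0.218  0.455] len 0.0982 front [ 0.5808 -0.1339  0.1157] butt [ 0.6656 -0.1553  0.1604] yaw -14.2 pitch 27.1
short 181 c [ 0.5948 -0.2256  0.1338] d [ 0.863 -0.217  0.456] len 0.0854 front [ 0.5574 -0.2162  0.1141] butt [ 0.6311 -0.2347  0.153 ] yaw -14.1 pitch 27.1
long 195 c [0.5696 0.2629 0.0475] d [ 0.993 -0.117 -0.003] len 0.1062 front [0.5213 0.2685 0.0477] butt [0.6268 0.2561 0.0474] yaw -6.7 pitch -0.1
board z 0.006879675197202356 7879 ((0.4854719042778015, 0.1989261507987976), (0.3295781910419464, 0.33507153391838074), 89.24024963378906) [[0.34428677 0.06710837]
 [0.62204084 0.32986204]]
[283. 117.] 1609 [ 0.706 -0.23   0.02 ] [ 0.828 -0.071  0.041]
[173. 117.] 427 [0.741 0.103 0.021] [0.8   0.16  0.044]
[224. 119.] 340 [ 0.737 -0.024  0.02 ] [0.785 0.025 0.06 ]
[302. 175.] 2487 [ 0.481 -0.299  0.021] [ 0.676 -0.068  0.163]
[137. 213.] 1519 [0.362 0.075 0.02 ] [0.63  0.315 0.054]
[395. 214.] 179 [ 0.466 -0.447  0.02 ] [ 0.544 -0.402  0.027]
[320. 291.] 189 [ 0.283 -0.242  0.02 ] [ 0.366 -0.208  0.025]
[216. 367.] 2102 [ 0.201 -0.05   0.104] [0.221 0.084 0.398]
```

View pics/crop1.png

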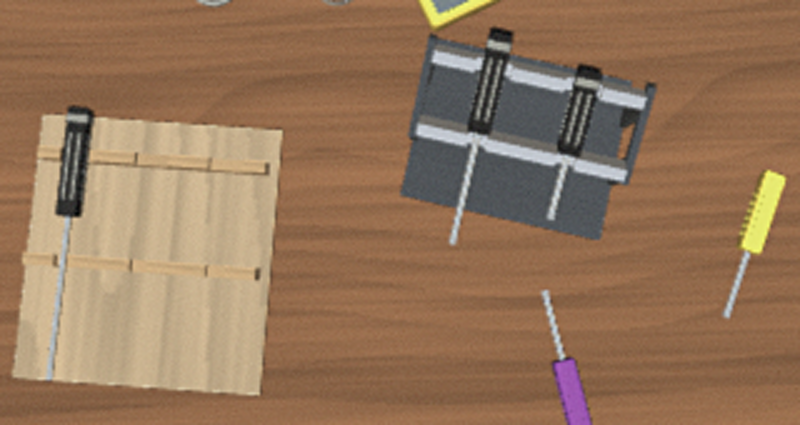

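The crop confirms it: the black driver with the longer exposed shaft (crop 490,85 → blade 453,243) is the medium one in slot0. The black one at crop (580,110) is the short one in slot1. Lengths of 98 and 85 mm and a 27° slope match the description. Next I'll fit the tray pose precisely.

Run:
```python
from h import *
s=load("top0.npz");P=cloud(s)
# rectify to plane z=.008-.0017, 1mm/px: row=x, col=y
zp=.0065; W=np.array([[x,y,zp] for x,y in [(.3,.03),(.68,.03),(.68,.36),(.3,.36)]])
dst=np.float32([[(w[1]-.03)*2000,(w[0]-.3)*2000] for w in W]); Hm=cv2.getPerspectiveTransform(px(s,W).astype(np.float32),dst)
I=cv2.warpPerspective(s["img"],Hm,(660,760),flags=cv2.INTER_CUBIC)
m=(I.min(-1)>105).astype(np.uint8); m=cv2.morphologyEx(m,cv2.MORPH_OPEN,np.ones((25,25)))
m=cv2.morphologyEx(m,cv2.MORPH_CLOSE,np.ones((45,45)))
c=max(cv2.findContours(m,0,1)[0],key=cv2.contourArea); r=cv2.minAreaRect(c)
ctr=np.array([r[0][1]/2000+.3,r[0][0]/2000+.03]); print("ctr",ctr,"size",np.array(r[1])/2,"ang",r[2], "corners",(cv2.boxPoints(r)/2000+[.03,.3])[:,::-1].round(4).tolist())
# bars
B=np.nan_to_num(P); dark=s["img"].max(-1)<60
for z0,z1,b in [(.03,.044,(133,205,183,205)),(.036,.052,(125,205,225,248))]:
    u0,u1,v0,v1=b; Q=B[v0:v1,u0:u1].reshape(-1,3); Q=Q[(Q[:,2]>.022)]
    l=cv2.fitLine(Q[:,:2].astype(np.float32),cv2.DIST_HUBER,0,.001,.001).ravel(); print("bar",len(Q),l, "yaw",np.degrees(np.arctan2(-l[0]*np.sign(l[1]),abs(l[1]))),"z",np.percentile(Q[:,2],[5,50,95]).round(4))
# long driver axis incl. shaft
for yaw in [-5,-6,-6.7,-7.5]:
    t=np.radians(yaw);R=np.array([[np.cos(t),-np.sin(t)],[np.sin(t),np.cos(t)]]); o=ctr-R@[-.03,0]
    print(yaw,"place0,1,2",[(o+R@[0,y]).round(4).tolist() for y in(.075,0,-.075)])
```

```text
ctr [0.4838183  0.20045674] size [252.43881226 270.55090332] ang 5.785555362701416 corners [[0.6057, 0.0612], [0.3365, 0.0885], [0.362, 0.3397], [0.6311, 0.3124]]
bar 328 [0.09837446 0.9951495  0.5715376  0.15496656] yaw -5.6455717 z [0.0244 0.0342 0.0394]
bar 338 [0.09767878 0.995218   0.4657337  0.16773589] yaw -5.60552 z [0.0334 0.0437 0.0478]
-5 place0,1,2 [[0.5202, 0.2726], [0.5137, 0.1978], [0.5072, 0.1231]]
-6 place0,1,2 [[0.5215, 0.2719], [0.5137, 0.1973], [0.5058, 0.1227]]
-6.7 place0,1,2 [[0.5224, 0.2714], [0.5136, 0.197], [0.5049, 0.1225]]
-7.5 place0,1,2 [[0.5234, 0.2709], [0.5136, 0.1965], [0.5038, 0.1222]]
```

```bash
cat > plan.py <<'E'
from h import *
from bench import *
from scipy.spatial.transform import Rotation as Rn
D=np.pi/180
def pose(origin,yaw,pitch,along=.029,up=0.0,d=.019):
    """tool pose gripping a driver: x=-driver axis, z=-normal; up = lift along normal"""
    R=Rn.from_euler('xyz',[0,-pitch*D,yaw*D]).as_matrix()  # driver axes
    a,n=R[:,0],R[:,2]; T=np.stack([-a,R[:,1],-n],1)
    return np.array(origin)+along*a+(up-d)*n, Rn.from_matrix(T)
def cur():
    o=get_obs(); return np.array(o["tool_pos"]),Rn.from_euler('xyz',o["ee_rot"])
def rel(a,b): return np.r_[a[1].inv().apply(b[0]-a[0]),(a[1].inv()*b[1]).as_rotvec()]
def steps(wps):
    c=cur()
    for w in wps: print(rel(c,w).round(4).tolist()); c=w
MED=([.5858,-.1352,.106],-14.2,28); SHO=([.5624,-.2175,.1045],-14.2,28)
P1=([.5137,.1974,.039],-5.75,0); P2=([.5062,.1228,.039],-5.75,0)
E
python3 - <<'E'
from plan import *
c=cur(); g=pose(*MED,up=.10); print(g[0],g[1].as_euler('xyz'))
z=lambda p,yaw:(np.array(p),Rn.from_euler('xyz',[np.pi,0,yaw]))
w=[z([.22,-.47,.25],.233+.7),z([.32,-.36,.28],.233+1.3),z([.44,-.24,.28],.233+2.0),z([.5,-.12,.25],np.pi-14.2*D)]
steps(w+[g,pose(*MED,up=.06)])
E
```

```text
[ 0.57375782 -0.13215286  0.19113343] [3.14159265 0.48869219 2.8937559 ]
[0.1056, -0.0415, -0.0455, -0.0018, -0.0009, -0.7002]
[0.1479, 0.0148, -0.03, -0.0, 0.0, -0.6]
[0.1244, 0.1154, 0.0, 0.0, 0.0, -0.7]
[0.0577, 0.1211, 0.03, 0.0, 0.0, -0.6608]
[-0.0745, 0.0063, 0.0589, 0.0, -0.4887, -0.0]
[-0.0, 0.0, 0.04, 0.0, 0.0, 0.0]
```

{"api": "carry_out", "payload": {
  "commands": [
    [0.02, -0.01, -0.01, 0, 0, -0.14],
    [0.042, -0.017, -0.018, 0, 0, -0.28],
    [0.063, -0.025, -0.027, 0, 0, -0.42],
    [0.084, -0.033, -0.036, 0, 0, -0.56],
    [0.106, -0.042, -0.046, 0, 0, -0.7]
  ],
  "jaw": 0.5
}}

```text
time: 0.6
tool_pos: [0.2208, -0.469, 0.251]
ee_rot: [-3.14, -0.001, 0.938]
wrist_force: [-0.0, 0.1, -0.2]
width: 0.0577
finger_force: 0.0
```

{"api": "carry_out", "payload": {
  "commands": [
    [0.03, 0.003, -0.006, 0, 0, -0.12],
    [0.06, 0.006, -0.012, 0, 0, -0.24],
    [0.09, 0.009, -0.018, 0, 0, -0.36],
    [0.12, 0.012, -0.024, 0, 0, -0.48],
    [0.148, 0.015, -0.03, 0, 0, -0.6]
  ]
}}

```text
time: 1.1
tool_pos: [0.3212, -0.3586, 0.2812]
ee_rot: [-3.141, -0.001, 1.538]
wrist_force: [1.0, -0.5, -0.2]
width: 0.0468
finger_force: 0.0
```

{"api": "carry_out", "payload": {
  "commands": [
    [0.025, 0.023, 0, 0, 0, -0.14],
    [0.05, 0.046, 0, 0, 0, -0.28],
    [0.075, 0.069, 0, 0, 0, -0.42],
    [0.1, 0.092, 0, 0, 0, -0.56],
    [0.124, 0.115, 0, 0, 0, -0.7]
  ]
}}

```text
time: 1.6
tool_pos: [0.4408, -0.239, 0.281]
ee_rot: [-3.141, -0.001, 2.239]
wrist_force: [0.2, -0.8, -1.0]
width: 0.0469
finger_force: 0.0
```

{"api": "carry_out", "payload": {
  "commands": [
    [0.012, 0.024, 0.006, 0, 0, -0.13],
    [0.023, 0.048, 0.012, 0, 0, -0.26],
    [0.035, 0.073, 0.018, 0, 0, -0.4],
    [0.046, 0.097, 0.024, 0, 0, -0.53],
    [0.058, 0.121, 0.03, 0, 0, -0.66]
  ]
}}

```text
time: 2.1
tool_pos: [0.5001, -0.1191, 0.2506]
ee_rot: [-3.142, -0.001, 2.898]
wrist_force: [-0.1, -0.2, -0.3]
width: 0.0468
finger_force: 0.0
```

{"api": "carry_out", "payload": {
  "commands": [
    [-0.015, 0.001, 0.012, 0, -0.1, 0],
    [-0.03, 0.002, 0.024, 0, -0.2, 0],
    [-0.045, 0.004, 0.036, 0, -0.3, 0],
    [-0.06, 0.005, 0.048, 0, -0.4, 0],
    [-0.075, 0.006, 0.059, 0, -0.49, 0]
  ]
}}

```text
time: 2.6
tool_pos: [0.5741, -0.1327, 0.1917]
ee_rot: [-3.141, 0.493, 2.893]
wrist_force: [0.3, 0.4, 0.0]
width: 0.0469
finger_force: 0.0
```

Run:
```python
from plan import *
s=snapshot("wrist"); np.savez("w1.npz",**s)
I=s["img"][:,:,::-1].copy(); c=cur()
O=np.array(MED[0]); A=Rn.from_euler('xyz',[0,-28*D,-14.2*D]).as_matrix()
for k in (-.12,0,.029,.1):
    u=px(s,O+A[:,0]*k); print(k,u.round(1))
    if abs(u).max()<600: cv2.circle(I,tuple(u.astype(int).tolist()),4,(0,0,255),1)
cv2.imwrite("pics/w1.png",I)
P=cloud(s); g=s["img"].max(-1)<70
q=(P-O)@A
m=g&(abs(q[...,1])<.03)&(q[...,2]>.004)&(q[...,2]<.02)&(q[...,0]>-.03)&(q[...,0]<.12)
Q=q[m]; print(m.sum(),np.percentile(Q,[1,50,99],axis=0).round(4));
```

```text
-0.12 [258.6  12.3]
0 [258.7 173. ]
0.029 [258.7 205.7]
0.1 [258.8 277.9]
1540 [[-0.0036 -0.0095  0.0083]
 [ 0.034   0.0002  0.0119]
 [ 0.0936  0.0106  0.0135]]
```

View pics/w1.png

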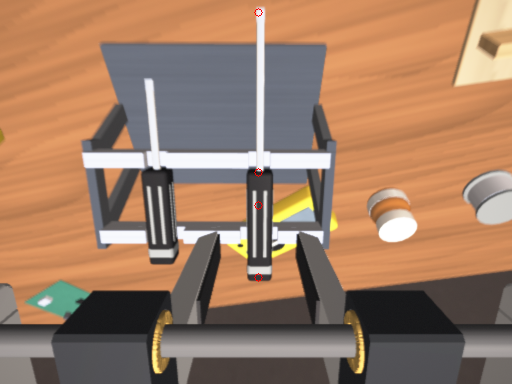

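The wrist view puts the medium driver exactly on my model, with its blade at (259,12) and butt at (259,278). The handle is centred between the fingers to 0.2 mm and the space below it is free. I'll descend and grip.

{"api": "carry_out", "payload": {
  "commands": [
    [0, 0, 0.02, 0, 0, 0],
    [0, 0, 0.04, 0, 0, 0],
    [0, 0, 0.055, 0, 0, 0],
    [0, 0, 0.065, 0, 0, 0],
    [0, 0, 0.075, 0, 0, 0]
  ]
}}

```text
time: 3.15
tool_pos: [0.6087, -0.1417, 0.1258]
ee_rot: [-3.142, 0.489, 2.893]
wrist_force: [0.0, -0.0, 0.5]
width: 0.0471
finger_force: 0.0
```

{"api": "carry_out", "payload": {
  "commands": [
    [0, 0, 0.007, 0, 0, 0],
    [0, 0, 0.014, 0, 0, 0],
    [0, 0, 0.02, 0, 0, 0],
    [0, 0, 0.024, 0, 0, 0],
    [0, 0, 0.024, 0, 0, 0]
  ]
}}

```text
time: 3.65
tool_pos: [0.6191, -0.1443, 0.1045]
ee_rot: [3.142, 0.489, 2.893]
wrist_force: [0.0, -0.9, -0.1]
width: 0.0469
finger_force: 0.0
```

{"api": "carry_out", "payload": {
  "commands": [
    [0, 0, 0, 0, 0, 0],
    [0, 0, 0, 0, 0, 0],
    [0, 0, 0, 0, 0, 0],
    [0, 0, 0, 0, 0, 0],
    [0, 0, 0, 0, 0, 0]
  ],
  "jaw": 0.1
}}

```text
time: 4.15
tool_pos: [0.6194, -0.1443, 0.1056]
ee_rot: [3.142, 0.491, 2.893]
wrist_force: [-1.2, -0.1, 1.5]
width: 0.022
finger_force: 29.9
```

{"api": "carry_out", "payload": {
  "commands": [
    [0, 0, -0.01, 0, 0, 0],
    [0, 0, -0.025, 0, 0, 0],
    [0, 0, -0.04, 0, 0, 0],
    [0, 0, -0.055, 0, 0, 0],
    [0, 0, -0.07, 0, 0, 0]
  ]
}}

```text
time: 4.65
tool_pos: [0.5869, -0.1362, 0.169]
ee_rot: [-3.141, 0.492, 2.893]
wrist_force: [0.2, 0.4, -0.8]
width: 0.0217
finger_force: 29.9
```

Run:
```python
from plan import *
s=snapshot("top"); np.savez("t2.npz",**s)
c=cur(); o=get_obs(); print(c[0],o["ee_rot"],o["width"],o["finger_force"],o["wrist_force"])
# expected driver pose in hand: origin = TCP + R_tool*(.029,0,-.019)
w=[pose([.52,-.03,.20],-12,14),pose([.50,.09,.19],-9,0),pose([.5137,.1974,.13],-5.75,0),pose(*P1,up=.04)]
steps(w)
```

```text
[ 0.58765225 -0.13638467  0.17222449] [-3.14080744  0.49618475  2.89325637] 0.02166663309955802 29.9126735329628 [0.87845086 0.07911874 0.95880852]
[0.0441, 0.0877, -0.0425, -0.0149, 0.2518, -0.0365]
[0.0511, 0.1147, 0.0054, -0.0064, 0.2443, -0.0521]
[0.0033, 0.1099, 0.06, 0.0, 0.0, -0.0567]
[0.0, 0.0, 0.051, 0.0, 0.0, 0.0]
```

{"api": "carry_out", "payload": {
  "commands": [
    [0.009, 0.018, -0.015, 0, 0.05, -0.01],
    [0.018, 0.035, -0.025, 0, 0.1, -0.015],
    [0.026, 0.053, -0.034, -0.01, 0.15, -0.02],
    [0.035, 0.07, -0.039, -0.01, 0.2, -0.03],
    [0.044, 0.088, -0.043, -0.015, 0.252, -0.036]
  ]
}}

```text
time: 5.2
tool_pos: [0.5516, -0.0357, 0.1854]
ee_rot: [3.14, 0.238, 2.932]
wrist_force: [-0.4, 0.1, -0.8]
width: 0.022
finger_force: 29.9
```

{"api": "carry_out", "payload": {
  "commands": [
    [0.01, 0.023, 0.001, 0, 0.05, -0.01],
    [0.02, 0.046, 0.002, 0, 0.1, -0.02],
    [0.031, 0.069, 0.003, 0, 0.15, -0.03],
    [0.041, 0.092, 0.004, 0, 0.2, -0.04],
    [0.051, 0.115, 0.005, -0.006, 0.244, -0.052]
  ]
}}

```text
time: 5.7
tool_pos: [0.5285, 0.0873, 0.1679]
ee_rot: [3.14, -0.006, 2.985]
wrist_force: [0.1, 0.4, -1.5]
width: 0.0218
finger_force: 29.9
```

{"api": "carry_out", "payload": {
  "commands": [
    [0, 0.025, 0.01, 0, 0, -0.01],
    [0.001, 0.05, 0.022, 0, 0, -0.025],
    [0.002, 0.075, 0.035, 0, 0, -0.04],
    [0.003, 0.1, 0.05, 0, 0, -0.05],
    [0.003, 0.11, 0.06, 0, 0, -0.057]
  ]
}}

```text
time: 6.2
tool_pos: [0.5421, 0.1972, 0.1067]
ee_rot: [3.14, -0.006, 3.043]
wrist_force: [-0.8, -0.6, -0.6]
width: 0.022
finger_force: 29.9
```

{"api": "carry_out", "payload": {
  "commands": [
    [0, 0, 0.01, 0, 0, 0],
    [0, 0, 0.022, 0, 0, 0],
    [0, 0, 0.035, 0, 0, 0],
    [0, 0, 0.045, 0, 0, 0],
    [0, 0, 0.045, 0, 0, 0]
  ]
}}

```text
time: 6.7
tool_pos: [0.5408, 0.1943, 0.0603]
ee_rot: [-3.142, -0.01, 3.04]
wrist_force: [-0.8, 0.5, -1.0]
width: 0.0219
finger_force: 29.9
```

Run:
```python
from plan import *
s=snapshot("top"); w=snapshot("wrist"); v=snapshot("scene"); np.savez("t3.npz",**s);np.savez("w3.npz",**w);np.savez("s3.npz",**v)
o=get_obs(); c=cur(); print(c[0],o["ee_rot"],rel(c,pose(*P1)).round(4))
I=np.hstack([cv2.resize(w["img"],(400,300)),cv2.resize(v["img"][100:280,230:430],(333,300),interpolation=cv2.INTER_CUBIC)])[:,:,::-1]
cv2.imwrite("pics/w3.png",I)
# driver in hand
e=c[1].as_matrix(); 
for n,S in (("top",s),("wrist",w),("scene",v)):
    P=cloud(S); q=(P-c[0])@e; q[...,2]+=.019   # tool coords about grasp pt
    q=q*[-1,1,-1]
    mx=S["img"].max(-1)
    m=(mx<75)&(abs(q[...,1])<.02)&(abs(q[...,2]-.011)<.012)&(q[...,0]>-.05)&(q[...,0]<.1)
    m2=(abs(q[...,1])<.03)&(abs(q[...,2]-.0)<.012)&(q[...,0]>-.17)&(q[...,0]<-.05)
    for k,mm in(("handle",m),("shaft",m2)):
        Q=q[mm]
        if len(Q)>10:print(n,k,len(Q),np.percentile(Q,[2,50,98],axis=0).round(4).tolist(),np.polyfit(Q[:,0],Q[:,2],1).round(4),np.polyfit(Q[:,0],Q[:,1],1).round(4))
```

```text
[0.54256595 0.19522478 0.06300366] [ 3.1398763  -0.0049805   3.04037088] [-0.0003 -0.0008  0.043   0.0017 -0.005  -0.0009]
top handle 36 [[-0.0322, -0.0142, 0.0003], [0.0595, -0.0077, 0.0056], [0.0645, 0.0045, 0.0094]] [0.0075 0.0051] [ 0.0297 -0.0085]
wrist handle 4296 [[-0.0349, -0.012, 0.0029], [-0.0065, -0.0009, 0.0077], [0.0614, 0.0098, 0.0168]] [0.0053 0.0078] [-0.0082 -0.001 ]
wrist shaft 2182 [[-0.1283, -0.0033, -0.0026], [-0.0932, -0.0003, -0.0005], [-0.052, 0.0028, 0.0012]] [-0.0038 -0.0009] [-0.0119 -0.0013]
scene handle 78 [[-0.0056, -0.0117, -0.0003], [0.0333, -0.0069, 0.0087], [0.069, 0.0138, 0.0205]] [-0.0944  0.0116] [-0.1874  0.0038]
```

View pics/w3.png

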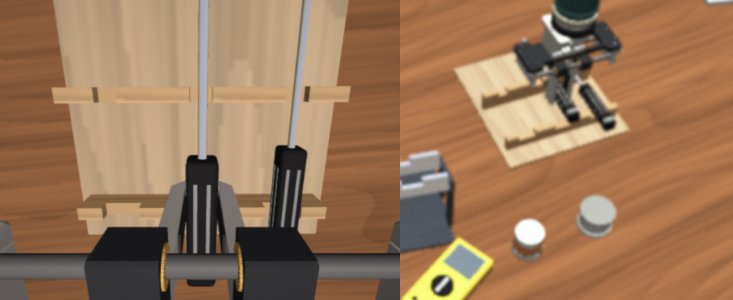

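Run:
```python
from plan import *
R=Rn.from_euler('z',-5.75*D).as_matrix(); O=np.array([.5137,.1974,0])
for n in ("w3","t3"):
  P=(cloud(load(n+".npz"))-O)@R
  for x0,lim in((-.045,.041),(.062,.033)):
    m=(abs(P[...,0]-x0)<.009)&(P[...,2]>lim)&(P[...,2]<lim+.009)
    y=np.sort(P[m][:,1]); g=np.where(np.diff(y)>.006)[0]
    print(n,x0,len(y),"x",np.median(P[m][:,0]).round(4),"z95",np.percentile(P[m][:,2],95).round(4),"gaps",[(y[i].round(4),y[i+1].round(4)) for i in g],y[[0,-1]])
```

```text
w3 -0.045 6107 x -0.0471 z95 0.046 gaps [(np.float64(-0.0839), np.float64(-0.0669)), (np.float64(-0.0097), np.float64(0.0084)), (np.float64(0.0654), np.float64(0.073))] [-0.11628559  0.1144461 ]
w3 0.062 2288 x 0.0588 z95 0.038 gaps [(np.float64(-0.0921), np.float64(-0.0587)), (np.float64(-0.035), np.float64(0.0339)), (np.float64(0.0647), np.float64(0.091))] [-0.11591082  0.11512309]
t3 -0.045 262 x -0.0445 z95 0.0482 gaps [(np.float64(-0.0856), np.float64(-0.0678)), (np.float64(-0.0098), np.float64(0.0493)), (np.float64(0.064), np.float64(0.072))] [-0.115142    0.11331371]
t3 0.062 47 x 0.0622 z95 0.0404 gaps [] [-0.11649518 -0.09341798]
```

Notch gaps match the model within 1 mm. The driver sits about 3 mm lower in the hand than I assumed, so I'll lower in stages and watch the force.

{"api": "carry_out", "payload": {
  "commands": [
    [-0.001, 0, 0.01, 0, 0, 0],
    [-0.002, 0, 0.018, 0, 0, 0],
    [-0.003, 0, 0.026, 0, 0, 0],
    [-0.003, 0, 0.032, 0, 0, 0],
    [-0.003, 0, 0.034, 0, 0, 0]
  ]
}}

```text
time: 7.35
tool_pos: [0.5441, 0.195, 0.027]
ee_rot: [3.141, -0.008, 3.041]
wrist_force: [-0.0, 0.1, -1.2]
width: 0.0215
finger_force: 29.9
```

{"api": "carry_out", "payload": {
  "commands": [
    [0, 0, 0.001, 0, 0, 0],
    [0, 0, 0.002, 0, 0, 0],
    [0, 0, 0.003, 0, 0, 0],
    [0, 0, 0.004, 0, 0, 0],
    [0, 0, 0.004, 0, 0, 0]
  ]
}}

```text
time: 7.85
tool_pos: [0.5449, 0.1952, 0.0245]
ee_rot: [3.14, -0.006, 3.041]
wrist_force: [-0.2, -0.1, -1.4]
width: 0.022
finger_force: 29.9
```

{"api": "carry_out", "payload": {
  "commands": [
    [0, 0, 0.0005, 0, 0, 0],
    [0, 0, 0.001, 0, 0, 0],
    [0, 0, 0.0015, 0, 0, 0],
    [0, 0, 0.0015, 0, 0, 0],
    [0, 0, 0.0015, 0, 0, 0]
  ]
}}

```text
time: 8.35
tool_pos: [0.5449, 0.1952, 0.0229]
ee_rot: [3.14, -0.006, 3.041]
wrist_force: [-0.1, -0.1, 0.4]
width: 0.0221
finger_force: 29.9
```

{"api": "carry_out", "payload": {
  "commands": [
    [0, 0, 0.0005, 0, 0, 0],
    [0, 0, 0.001, 0, 0, 0],
    [0, 0, 0.001, 0, 0, 0],
    [0, 0, 0.001, 0, 0, 0],
    [0, 0, 0.001, 0, 0, 0]
  ]
}}

```text
time: 8.85
tool_pos: [0.5449, 0.1953, 0.022]
ee_rot: [3.14, -0.006, 3.041]
wrist_force: [0.1, -0.1, -0.4]
width: 0.0219
finger_force: 29.9
```

{"api": "carry_out", "payload": {
  "commands": [
    [0, 0, 0.0005, 0, 0, 0],
    [0, 0, 0.001, 0, 0, 0],
    [0, 0, 0.0015, 0, 0, 0],
    [0, 0, 0.0015, 0, 0, 0],
    [0, 0, 0.0015, 0, 0, 0]
  ]
}}

```text
time: 9.35
tool_pos: [0.5449, 0.1953, 0.0207]
ee_rot: [3.14, -0.006, 3.041]
wrist_force: [0.0, -0.9, 1.3]
width: 0.0218
finger_force: 29.9
```

```bash
cat > chk.py <<'E'
from plan import *
def tray(w,y0,L):
    R=Rn.from_euler('z',-5.75*D).as_matrix(); P=(cloud(w)-[.5137,.1974,0])@R; mx=w["img"].max(-1); P[...,1]-=y0
    m=(mx<75)&(abs(P[...,1])<.012)&(P[...,2]>.042)&(P[...,2]<.062)&(abs(P[...,0]-.01)<.03); Q=P[m]
    print("handle front x",np.percentile(Q[:,0],1).round(4),"y",np.median(Q[:,1]).round(4),"top z (want .050)",np.median(Q[:,2]).round(4),len(Q))
    for a,b in((-.04,-.01),(-.1,-.06),(-L,-L+.02)):
        m=(abs(P[...,1])<.015)&(P[...,2]>.034)&(P[...,2]<.056)&(P[...,0]>a)&(P[...,0]<b)&(mx>120)&(abs(P[...,0]+.045)>.009); Q=P[m]
        if len(Q)>5: print("shaft",(a,b),len(Q),"y",np.median(Q[:,1]).round(4),"top z (want .042)",np.median(Q[:,2]).round(4))
E
python3 - <<'E'
from chk import *
tray(snapshot("wrist"),0,.12); o=get_obs(); print(o["tool_pos"],o["wrist_force"])
E
```

```text
handle front x -0.0028 y 0.0007 top z (want .050) 0.049 2824
shaft (-0.04, -0.01) 591 y 0.0008 top z (want .042) 0.0408
shaft (-0.1, -0.06) 1118 y 0.0017 top z (want .042) 0.0411
[0.54487917 0.19523823 0.02065787] [-1.10201839 -0.30222879  1.13906614]
```

{"api": "carry_out", "payload": {
  "commands": [
    [0, 0, 0.0005, 0, 0, 0],
    [0, 0, 0.001, 0, 0, 0],
    [0, 0, 0.001, 0, 0, 0],
    [0, 0, 0.001, 0, 0, 0],
    [0, 0, 0.001, 0, 0, 0]
  ]
}}

```text
time: 9.9
tool_pos: [0.5449, 0.1953, 0.0206]
ee_rot: [3.14, -0.006, 3.041]
wrist_force: [-3.4, -1.3, 6.3]
width: 0.022
finger_force: 29.9
```

It's seated: the force rises to 6 N and the tool no longer sinks. I'll release and back off upward.

{"api": "carry_out", "payload": {
  "commands": [
    [0, 0, -0.001, 0, 0, 0],
    [0, 0, -0.001, 0, 0, 0],
    [0, 0, -0.001, 0, 0, 0],
    [0, 0, -0.001, 0, 0, 0],
    [0, 0, -0.001, 0, 0, 0]
  ],
  "jaw": 0.45
}}

```text
time: 10.4
tool_pos: [0.5448, 0.1952, 0.0202]
ee_rot: [3.14, -0.006, 3.041]
wrist_force: [-0.1, -0.2, 1.2]
width: 0.042
finger_force: 0.0
```

{"api": "carry_out", "payload": {
  "commands": [
    [0, 0, -0.015, 0, 0, 0],
    [0, 0, -0.035, 0, 0, 0],
    [0, 0, -0.06, 0, 0, 0],
    [0, 0, -0.09, 0, 0, 0],
    [0, 0, -0.13, 0, 0, 0]
  ]
}}

```text
time: 10.9
tool_pos: [0.5446, 0.1947, 0.1511]
ee_rot: [3.141, -0.008, 3.041]
wrist_force: [0.4, -0.4, -1.1]
width: 0.0424
finger_force: 0.0
```

Run:
```python
from chk import *
tray(snapshot("wrist"),0,.12)
c=cur(); print(c[0])
steps([pose([.52,.03,.26],-9,0),pose([.53,-.12,.25],-12,14),pose(*SHO,up=.10)])
```

```text
handle front x -0.0026 y 0.0015 top z (want .050) 0.0487 786
shaft (-0.04, -0.01) 183 y 0.0015 top z (want .042) 0.0404
shaft (-0.1, -0.06) 339 y 0.0023 top z (want .042) 0.0402
shaft (-0.12, -0.09999999999999999) 178 y 0.0023 top z (want .042) 0.0398
[0.54894358 0.1958577  0.1608054 ]
[-0.0173, -0.1691, -0.0811, 0.006, 0.0064, 0.0565]
[-0.037, -0.1483, 0.0024, 0.0064, -0.2443, 0.0521]
[0.0052, -0.0882, 0.0491, 0.0138, -0.2443, 0.0359]
```

The medium driver lies level and on axis in place1, so now the short one.

{"api": "carry_out", "payload": {
  "commands": [
    [-0.003, -0.034, -0.02, 0, 0, 0.01],
    [-0.007, -0.068, -0.04, 0, 0, 0.02],
    [-0.01, -0.101, -0.06, 0, 0, 0.03],
    [-0.014, -0.135, -0.07, 0, 0, 0.045],
    [-0.017, -0.169, -0.081, 0.006, 0.006, 0.057]
  ]
}}

```text
time: 11.45
tool_pos: [0.5461, 0.0236, 0.2332]
ee_rot: [-3.137, -0.009, 2.983]
wrist_force: [0.4, -0.2, 0.5]
width: 0.0424
finger_force: 0.0
```

{"api": "carry_out", "payload": {
  "commands": [
    [-0.007, -0.03, 0, 0, -0.05, 0.01],
    [-0.015, -0.06, 0, 0, -0.1, 0.02],
    [-0.022, -0.09, 0.001, 0, -0.15, 0.03],
    [-0.03, -0.12, 0.002, 0, -0.2, 0.04],
    [-0.037, -0.148, 0.002, 0.006, -0.244, 0.052]
  ]
}}

```text
time: 11.95
tool_pos: [0.5592, -0.1285, 0.2307]
ee_rot: [-3.136, 0.236, 2.932]
wrist_force: [-0.2, 0.2, -0.1]
width: 0.0422
finger_force: 0.0
```

{"api": "carry_out", "payload": {
  "commands": [
    [0.001, -0.018, 0.01, 0, -0.05, 0.01],
    [0.002, -0.035, 0.02, 0, -0.1, 0.02],
    [0.003, -0.053, 0.03, 0.01, -0.15, 0.03],
    [0.004, -0.07, 0.04, 0.012, -0.2, 0.035],
    [0.005, -0.088, 0.049, 0.014, -0.244, 0.036]
  ]
}}

```text
time: 12.45
tool_pos: [0.5469, -0.2152, 0.1818]
ee_rot: [-3.134, 0.48, 2.897]
wrist_force: [0.4, 0.2, 0.4]
width: 0.0421
finger_force: 0.0
```

Run:
```python
from plan import *
s=snapshot("wrist"); O=np.array(SHO[0]); A=Rn.from_euler('xyz',[0,-28*D,-14.2*D]).as_matrix()
P=cloud(s); g=s["img"].max(-1)<70; q=(P-O)@A
m=g&(abs(q[...,1])<.03)&(q[...,2]>.004)&(q[...,2]<.02)&(q[...,0]>-.03)&(q[...,0]<.12)
Q=q[m]; print(m.sum(),np.percentile(Q,[1,50,99],axis=0).round(4)); 
steps([pose(*SHO,up=.10),pose(*SHO)])
I=s["img"][:,:,::-1].copy()
for k in (-.07,0,.029,.085): cv2.circle(I,tuple(px(s,O+A[:,0]*k).astype(int).tolist()),4,(0,0,255),1)
cv2.imwrite("pics/w4.png",I)
```

```text
1090 [[-0.0023 -0.011   0.0062]
 [ 0.0243 -0.0014  0.0122]
 [ 0.0798  0.0079  0.0137]]
[-0.0097, 0.0035, -0.0076, -0.0079, -0.0132, 0.0012]
[0.0, -0.0, 0.1, 0.0, 0.0, 0.0]
```

View pics/w4.png

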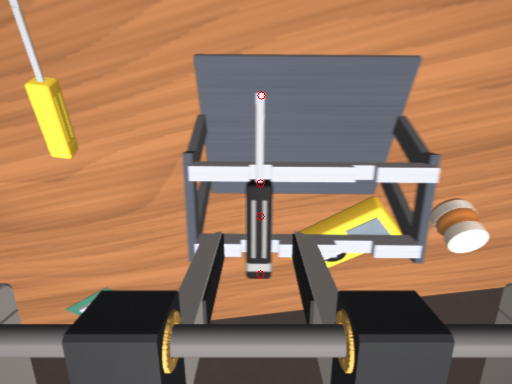

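The short driver spans (261,95) to (260,273) in the wrist view, and is 1.4 mm off my model sideways. I'll correct for that, descend and grip.

{"api": "carry_out", "payload": {
  "commands": [
    [-0.005, 0.001, 0, -0.004, -0.007, 0],
    [-0.01, 0.002, 0.015, -0.008, -0.013, 0.001],
    [-0.01, 0.002, 0.03, -0.008, -0.013, 0.001],
    [-0.01, 0.002, 0.045, -0.008, -0.013, 0.001],
    [-0.01, 0.002, 0.06, -0.008, -0.013, 0.001]
  ]
}}

```text
time: 13.0
tool_pos: [0.5837, -0.2215, 0.1314]
ee_rot: [3.14, 0.489, 2.896]
wrist_force: [0.0, -0.4, -0.1]
width: 0.0424
finger_force: 0.0
```

{"api": "carry_out", "payload": {
  "commands": [
    [0, 0, 0.01, 0, 0, 0],
    [0, 0, 0.019, 0, 0, 0],
    [0, 0, 0.026, 0, 0, 0],
    [0, 0, 0.031, 0, 0, 0],
    [0, 0, 0.031, 0, 0, 0]
  ]
}}

```text
time: 13.5
tool_pos: [0.5969, -0.2254, 0.1042]
ee_rot: [3.139, 0.489, 2.895]
wrist_force: [-0.0, -0.1, -0.2]
width: 0.0425
finger_force: 0.0
```

{"api": "carry_out", "payload": {
  "commands": [
    [0, 0, 0, 0, 0, 0],
    [0, 0, 0, 0, 0, 0],
    [0, 0, 0, 0, 0, 0],
    [0, 0, 0, 0, 0, 0],
    [0, 0, 0, 0, 0, 0]
  ],
  "jaw": 0.1
}}

```text
time: 14.0
tool_pos: [0.5972, -0.2256, 0.1057]
ee_rot: [3.14, 0.491, 2.895]
wrist_force: [-2.2, 0.2, 2.2]
width: 0.0218
finger_force: 30.0
```

{"api": "carry_out", "payload": {
  "commands": [
    [0, 0, -0.01, 0, 0, 0],
    [0, 0, -0.025, 0, 0, 0],
    [0, 0, -0.04, 0, 0, 0],
    [0, 0, -0.055, 0, 0, 0],
    [0, 0, -0.07, 0, 0, 0]
  ]
}}

```text
time: 14.5
tool_pos: [0.5645, -0.2174, 0.1685]
ee_rot: [3.14, 0.491, 2.895]
wrist_force: [0.4, -0.9, -1.2]
width: 0.0219
finger_force: 30.0
```

Run:
```python
from plan import *
c=cur(); o=get_obs(); print(c[0],o["ee_rot"],o["width"],o["finger_force"])
steps([pose([.52,-.12,.21],-12,14),pose([.50,.01,.20],-9,0),pose([.5062,.1228,.13],-5.75,0),pose(*P2,up=.043)])
```

```text
[ 0.5644529  -0.21744155  0.16854261] [3.14026731 0.49064014 2.89539328] 0.021876409849956653 29.991796016693115
[0.016, 0.0849, -0.0425, -0.0119, 0.2463, -0.0342]
[0.0531, 0.1245, 0.0049, -0.0064, 0.2443, -0.0521]
[0.0116, 0.114, 0.07, 0.0, 0.0, -0.0567]
[0.0, 0.0, 0.048, 0.0, 0.0, 0.0]
```

{"api": "carry_out", "payload": {
  "commands": [
    [0.002, 0.015, -0.018, 0, 0.05, -0.005],
    [0.005, 0.033, -0.028, 0, 0.1, -0.01],
    [0.008, 0.05, -0.036, -0.005, 0.15, -0.02],
    [0.012, 0.068, -0.04, -0.01, 0.2, -0.03],
    [0.016, 0.085, -0.043, -0.012, 0.246, -0.034]
  ]
}}

```text
time: 15.0
tool_pos: [0.5523, -0.1262, 0.1994]
ee_rot: [3.141, 0.244, 2.932]
wrist_force: [1.4, 0.3, -0.2]
width: 0.022
finger_force: 30.0
```

{"api": "carry_out", "payload": {
  "commands": [
    [0.01, 0.025, 0.001, 0, 0.05, -0.01],
    [0.02, 0.05, 0.002, 0, 0.1, -0.02],
    [0.031, 0.075, 0.003, 0, 0.15, -0.03],
    [0.042, 0.1, 0.004, 0, 0.2, -0.04],
    [0.053, 0.124, 0.005, -0.006, 0.244, -0.052]
  ]
}}

```text
time: 15.5
tool_pos: [0.5289, 0.0061, 0.181]
ee_rot: [3.141, -0.0, 2.985]
wrist_force: [-0.4, 0.3, -1.6]
width: 0.0214
finger_force: 30.0
```

{"api": "carry_out", "payload": {
  "commands": [
    [0.002, 0.025, 0.01, 0, 0, -0.01],
    [0.005, 0.05, 0.022, 0, 0, -0.025],
    [0.008, 0.075, 0.037, 0, 0, -0.04],
    [0.011, 0.1, 0.055, 0, 0, -0.05],
    [0.012, 0.114, 0.07, 0, 0, -0.057]
  ]
}}

```text
time: 16.0
tool_pos: [0.5349, 0.121, 0.1099]
ee_rot: [3.141, 0.001, 3.043]
wrist_force: [-0.4, -0.4, 0.3]
width: 0.0222
finger_force: 30.0
```

{"api": "carry_out", "payload": {
  "commands": [
    [0, 0, 0.01, 0, 0, 0],
    [0, 0, 0.022, 0, 0, 0],
    [0, 0, 0.035, 0, 0, 0],
    [0, 0, 0.048, 0, 0, 0],
    [0, 0, 0.048, 0, 0, 0]
  ]
}}

```text
time: 16.5
tool_pos: [0.5335, 0.1184, 0.0592]
ee_rot: [-3.141, -0.005, 3.04]
wrist_force: [-1.2, 0.6, -0.2]
width: 0.0218
finger_force: 30.0
```

Run:
```python
from plan import *
w=snapshot("wrist"); c=cur(); o=get_obs(); print(c[0],o["ee_rot"],rel(c,pose(*P2)).round(4))
P=cloud(w); q=(P-c[0])@c[1].as_matrix(); q[...,2]+=.019; q=q*[-1,1,-1]; mx=w["img"].max(-1)
m=(mx<75)&(abs(q[...,1])<.012)&(abs(q[...,2]-.009)<.012)&(q[...,0]>-.05)&(q[...,0]<.0)
m2=(abs(q[...,1])<.03)&(abs(q[...,2])<.012)&(q[...,0]>-.17)&(q[...,0]<-.05)
for mm in(m,m2):
    Q=q[mm]; print(len(Q),np.percentile(Q,[2,50,98],axis=0).round(4).tolist())
R=Rn.from_euler('z',-5.75*D).as_matrix(); P=(P-[.5137,.1974,0])@R
for x0,lim in((-.045,.041),(.062,.033)):
    m=(abs(P[...,0]-x0)<.009)&(P[...,2]>lim)&(P[...,2]<lim+.009)
    y=np.sort(P[m][:,1]); g=np.where(np.diff(y)>.006)[0]; print(x0,[(y[i].round(4).item(),y[i+1].round(4).item()) for i in g])
cv2.imwrite("pics/w5.png",w["img"][:,:,::-1])
```

```text
[0.53424665 0.11867452 0.0604156 ] [-3.14113497e+00 -2.87694718e-03  3.04013584e+00] [-0.0008  0.0013  0.0404 -0.0005 -0.0029 -0.0011]
2363 [[-0.035, -0.0116, 0.0002], [-0.0216, -0.0005, 0.0072], [-0.0009, 0.0104, 0.015]]
1381 [[-0.1037, -0.0039, -0.0034], [-0.0803, -0.001, -0.0011], [-0.0515, 0.002, 0.0007]]
-0.045 [(-0.0849, -0.0668), (-0.0095, -0.0019), (0.0657, 0.0724)]
0.062 [(-0.1119, -0.0424), (-0.0105, 0.0159), (0.0653, 0.094)]
```

View pics/w5.png

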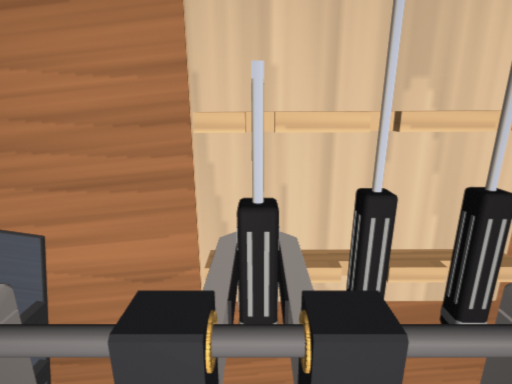

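The wrist view shows the short driver held with its shaft at px (258,130), above the gap at (246–274) in the shaft bar. I'll centre by 1.5 mm and lower.

{"api": "carry_out", "payload": {
  "commands": [
    [-0.001, 0.001, 0.01, 0, 0, 0],
    [-0.002, 0.0015, 0.018, 0, -0.003, 0],
    [-0.004, 0.0015, 0.026, 0, -0.003, 0],
    [-0.004, 0.0015, 0.033, 0, -0.003, 0],
    [-0.004, 0.0015, 0.036, 0, -0.003, 0]
  ]
}}

```text
time: 17.05
tool_pos: [0.5386, 0.1205, 0.0245]
ee_rot: [-3.141, 0.001, 3.041]
wrist_force: [-0.2, -0.3, -1.2]
width: 0.0216
finger_force: 30.0
```

{"api": "carry_out", "payload": {
  "commands": [
    [0, 0, 0.0005, 0, 0, 0],
    [0, 0, 0.001, 0, 0, 0],
    [0, 0, 0.0015, 0, 0, 0],
    [0, 0, 0.0015, 0, 0, 0],
    [0, 0, 0.0015, 0, 0, 0]
  ]
}}

```text
time: 17.55
tool_pos: [0.5394, 0.1206, 0.0246]
ee_rot: [3.141, 0.003, 3.041]
wrist_force: [0.2, -0.5, -0.1]
width: 0.0221
finger_force: 30.0
```

{"api": "carry_out", "payload": {
  "commands": [
    [0, 0, 0.0005, 0, 0, 0],
    [0, 0, 0.001, 0, 0, 0],
    [0, 0, 0.0015, 0, 0, 0],
    [0, 0, 0.0015, 0, 0, 0],
    [0, 0, 0.0015, 0, 0, 0]
  ]
}}

```text
time: 18.05
tool_pos: [0.5392, 0.1206, 0.0227]
ee_rot: [3.141, 0.003, 3.041]
wrist_force: [-0.6, -0.0, -0.4]
width: 0.0219
finger_force: 30.0
```

Run:
```python
from chk import *
tray(snapshot("wrist"),-.075,.07); o=get_obs(); print(o["tool_pos"],o["wrist_force"])
```

```text
handle front x -0.0014 y 0.0009 top z (want .050) 0.0502 2650
shaft (-0.04, -0.01) 552 y 0.0004 top z (want .042) 0.0418
shaft (-0.1, -0.06) 317 y 0.0004 top z (want .042) 0.0404
shaft (-0.07, -0.05) 465 y 0.0004 top z (want .042) 0.041
[0.53922058 0.12054189 0.02277123] [-0.04317863 -0.01260177 -0.62650888]
```

{"api": "carry_out", "payload": {
  "commands": [
    [0, 0, 0.0005, 0, 0, 0],
    [0, 0, 0.001, 0, 0, 0],
    [0, 0, 0.001, 0, 0, 0],
    [0, 0, 0.001, 0, 0, 0],
    [0, 0, 0.001, 0, 0, 0]
  ]
}}

```text
time: 18.6
tool_pos: [0.5392, 0.1205, 0.0218]
ee_rot: [3.141, 0.003, 3.041]
wrist_force: [-0.1, 0.2, -0.6]
width: 0.0217
finger_force: 30.0
```

{"api": "carry_out", "payload": {
  "commands": [
    [0, 0, 0.0003, 0, 0, 0],
    [0, 0, 0.0006, 0, 0, 0],
    [0, 0, 0.0008, 0, 0, 0],
    [0, 0, 0.0008, 0, 0, 0],
    [0, 0, 0.0008, 0, 0, 0]
  ]
}}

```text
time: 19.1
tool_pos: [0.5393, 0.1206, 0.0212]
ee_rot: [3.141, 0.003, 3.041]
wrist_force: [0.3, 0.0, 0.8]
width: 0.0219
finger_force: 30.0
```

{"api": "carry_out", "payload": {
  "commands": [
    [0, 0, 0.0005, 0, 0, 0],
    [0, 0, 0.001, 0, 0, 0],
    [0, 0, 0.001, 0, 0, 0],
    [0, 0, 0.001, 0, 0, 0],
    [0, 0, 0.001, 0, 0, 0]
  ]
}}

```text
time: 19.6
tool_pos: [0.5393, 0.1206, 0.0211]
ee_rot: [3.141, 0.003, 3.041]
wrist_force: [-4.0, -0.9, 5.3]
width: 0.0218
finger_force: 30.0
```

It's seated, with 5 N and no further travel. I'll release and retreat.

{"api": "carry_out", "payload": {
  "commands": [
    [0, 0, -0.001, 0, 0, 0],
    [0, 0, -0.001, 0, 0, 0],
    [0, 0, -0.001, 0, 0, 0],
    [0, 0, -0.001, 0, 0, 0],
    [0, 0, -0.001, 0, 0, 0]
  ],
  "jaw": 0.42
}}

```text
time: 20.1
tool_pos: [0.5391, 0.1205, 0.0207]
ee_rot: [3.141, 0.002, 3.041]
wrist_force: [-0.8, -0.4, -0.8]
width: 0.0395
finger_force: 0.0
```

{"api": "carry_out", "payload": {
  "commands": [
    [0, 0, -0.015, 0, 0, 0],
    [0, 0, -0.035, 0, 0, 0],
    [0, 0, -0.06, 0, 0, 0],
    [0, 0, -0.09, 0, 0, 0],
    [0, 0, -0.13, 0, 0, 0]
  ]
}}

```text
time: 20.6
tool_pos: [0.5378, 0.1204, 0.1517]
ee_rot: [-3.141, 0.0, 3.041]
wrist_force: [-1.1, -0.8, -0.6]
width: 0.0398
finger_force: 0.0
```

{"api": "carry_out", "payload": {
  "commands": [
    [0, -0.03, -0.01, 0, 0, 0],
    [0, -0.06, -0.02, 0, 0, 0],
    [0, -0.1, -0.02, 0, 0, 0],
    [0, -0.13, -0.02, 0, 0, 0],
    [0, -0.13, -0.02, 0, 0, 0]
  ]
}}

```text
time: 21.1
tool_pos: [0.5258, -0.0119, 0.1725]
ee_rot: [-3.14, 0.005, 3.037]
wrist_force: [0.3, 0.4, 0.3]
width: 0.0398
finger_force: 0.0
```

Run:
```python
from chk import *
t=snapshot("top"); print(get_obs()["tool_pos"])
for y,L in((.075,.16),(0,.12),(-.075,.07)): tray(t,y,L)
a=load("top0.npz"); d=np.abs(a["img"][90:140,150:330].astype(int)-t["img"][90:140,150:330]).mean(); print("bystander diff",d)
cv2.imwrite("pics/t6.png",cv2.resize(t["img"][80:300,80:380,::-1],None,fx=2.5,fy=2.5,interpolation=cv2.INTER_CUBIC))
```

```text
[ 0.52589765 -0.01008569  0.17221825]
handle front x -0.0007 y -0.0049 top z (want .050) 0.0484 98
shaft (-0.04, -0.01) 26 y -0.0002 top z (want .042) 0.0399
shaft (-0.1, -0.06) 42 y -0.0003 top z (want .042) 0.0406
shaft (-0.16, -0.14) 23 y 0.0011 top z (want .042) 0.0396
handle front x 0.0009 y -0.0027 top z (want .050) 0.0479 91
shaft (-0.04, -0.01) 26 y -0.0001 top z (want .042) 0.0399
shaft (-0.1, -0.06) 41 y 0.0007 top z (want .042) 0.0396
shaft (-0.12, -0.09999999999999999) 21 y 0.0013 top z (want .042) 0.0382Traceback (most recent call last):
  File "<stdin>", line 3, in <module>
  File "chk.py", line 5, in tray
    print("handle front x",np.percentile(Q[:,0],1).round(4),"y",np.median(Q[:,1]).round(4),"top z (want .050)",np.median(Q[:,2]).round(4),len(Q))
                           ~~~~~~~~~~~~~^^^^^^^^^^
    return _quantile_unchecked(
        a, q, axis, out, overwrite_input, method, keepdims, weights)
    return _ureduce(a,
                    func=_quantile_ureduce_func,
    ...<5 lines>...
                    overwrite_input=overwrite_input,
                    method=method)
    r = func(a, **kwargs)
    result = _quantile(arr,
                       quantiles=q,
    ...<2 lines>...
                       out=out,
                       weights=wgt)
    slices_having_nans = np.isnan(arr[-1, ...])
                                  ~~~^^^^^^^^^
IndexError: index -1 is out of bounds for axis 0 with size 0
```

The gripper hides place2 from the top camera, so I'll use the wrist and scene cameras.

{"api": "carry_out", "payload": {
  "commands": [
    [0.03, -0.03, -0.02, 0, 0, 0],
    [0.06, -0.06, -0.04, 0, 0, 0],
    [0.09, -0.09, -0.05, 0, 0, 0],
    [0.12, -0.12, -0.05, 0, 0, 0],
    [0.12, -0.12, -0.05, 0, 0, 0]
  ]
}}

```text
time: 21.65
tool_pos: [0.3924, -0.1174, 0.2223]
ee_rot: [-3.14, 0.005, 3.037]
wrist_force: [0.4, 0.4, -0.4]
width: 0.0393
finger_force: 0.0
```

Run:
```python
from chk import *
t=snapshot("top"); print(get_obs()["tool_pos"])
cv2.imwrite("pics/t6.png",cv2.resize(t["img"][80:300,80:380,::-1],None,fx=2.5,fy=2.5,interpolation=cv2.INTER_CUBIC))
tray(t,-.075,.07)
```

```text
[ 0.39381293 -0.11624068  0.22175545]
handle front x 0.0016 y -0.0011 top z (want .050) 0.0484 88
shaft (-0.04, -0.01) 26 y -0.0007 top z (want .042) 0.0398
shaft (-0.1, -0.06) 7 y -0.0006 top z (want .042) 0.039
shaft (-0.07, -0.05) 16 y -0.0003 top z (want .042) 0.0394
```

View pics/t6.png

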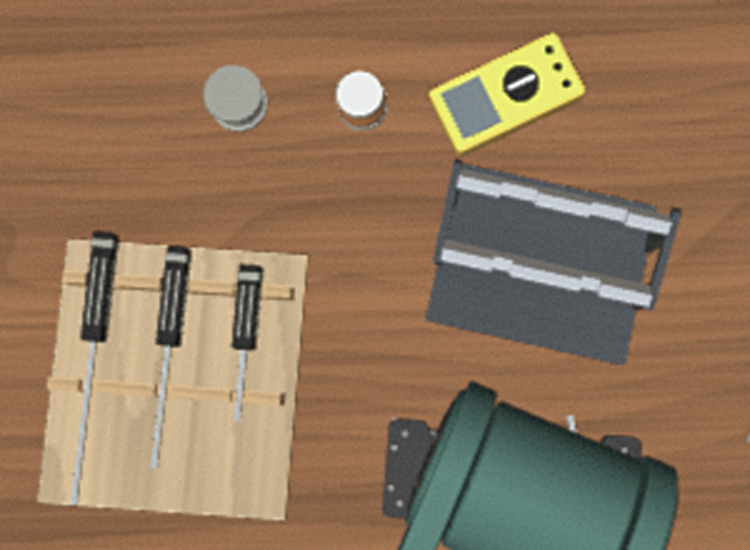

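The top view shows all three drivers in the tray with their handle fronts in line, at crop px (93,340), (168,345) and (245,348). The rack is empty, the jar, spool and multimeter are where they started, and the arm touches nothing.

```bash
python3 -c "
from bench import *
print(close_job())"
```

```text
the job is handed in; nothing more can be done
None
```

The job is handed in: the medium driver is in place1 and the short one in place2, each held until seated and with handle fronts in line; the long driver and the bystanders look undisturbed, and no verdict came back.

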